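# Tip the standing slide box down and push it home in its bay

### The job

One slide box has been left standing on its end in front of the parking rail. Gently push it over so that it falls toward the rail and lies flat with its lid up, then push it along the worktop into the empty bay straight ahead of it until its leading end is flush and square against the rail. Only push it: do not pinch or lift it, and leave the box already parked, the vial and the dish where they are.

Things in the scene. Friction and masses are not known exactly. Their poses are not given: they have to be found in the camera images.
- white_box: White slide box, lid fixed shut: a block 35 x 97 x 33 mm (x, y, z), about 0.06 kg. Origin: centre of the underside (the face across from the lid). z points out of the lid, y along its length. At the start it stands on end: y up, lid facing away from the rail within 12 degrees, underside toward the rail. Pushed on the lid face near the top, it tips over its lower edge.
- white_box_top (a point): Centre of the white box's +y end face: the upper end while it stands, the leading end (toward the rail) once it has been tipped toward the rail.
- white_box_foot (a point): Centre of the white box's -y end face (35 mm wide, 33 mm high once it lies): on the worktop while it stands, the end farthest from the rail, to push on, once it lies.
- white_box_center (a point): Centre of the white box: 48.5 mm above the worktop standing, 16.5 mm lying. Tilted beyond about 20 degrees, the box falls over by itself. After the fall its leading end is still about 40 to 75 mm short of the rail. Pushed off-centre, the lying box turns as it slides.
- parking_rail: Fixed aluminium rail 230 mm long (x), 26 mm high. Origin: on the worktop, middle of the front face, which is the plane y = 0; boxes lie on its -y side at right angles to it. Three blue dividers, 6 mm thick, 26 mm high, reach out to y = -0.031 at x = -0.112, 0, +0.112: two bays about 106 mm wide, middles x = -0.056 (empty, for the white box) and +0.056 (grey box).
- grey_box: Grey slide box of the same size already lying lid up in the other bay, its end at the rail; leave it. Origin at the centre of its underside, y along its length.
- vial: Small loose brown vial with a green cap, 25 mm across, 46 mm high, standing on the worktop; leave it. Origin at the centre of its underside.
- petri: Loose closed brown culture dish, 60 mm across, 15 mm high; leave it. Origin at the centre of its underside.
There are look-alikes about, which are no part of the job. What is shaped like the white_box but yellow is not meant.

How it is judged:
By the outcome, as a careful person would: the job done as asked, in the order asked, and still so for the second after the job is handed in, with the robot touching nothing.
It also fails if it takes over 48 s, if anything falls off the work surface, if the arm or the gripper's body presses on something with over 40 N, if the wrist force passes 120 N, or if a joint passes its speed limit or range.

### The arm

A 6-joint arm with a two-finger parallel gripper is mounted at the origin on a cart in front of the work surface, level with it; the furniture and walls round the work are solid. World frame = base frame: x ahead of the robot, y to its left, z up, the work surface at z = 0. Lengths are in mm, angles in rad, forces in N, time in s.
With the tool pointing down it reaches from about 350 to 975 mm from the base axis. Payload 4.9 kg.
Tool frame: the origin (TCP) lies on the front face of the gripper's body, between the roots of the fingers; the fingertips stand 73 mm ahead of it and the grasp point (between the pads) lies 54 mm ahead of it; z points along the fingers, y is the line along which they close (so a half turn about z gives the same grasp; the last joint's range is limited). The gripper opens to 85 mm and grips with 20 to 120 N. Pads are 22 mm wide; open, the fingers measure 114 mm over their backs; the gripper's body (76 mm by 85 mm) begins 54 mm behind the grasp point. The pads swing forward as they close: fully open they stand 13 mm farther back than shut.
Start: joints at [-1.354, 0.053, 1.613, -0, 1.476, -0.119], TCP at [205.947, -590.075, 303.904] pointing down, gripper open.
Joint ranges: [-3.01, 3.01], [-1.01, 2.22], [0.06, 2.58], [-1.02, 4.17], [0.09, 2.62], [-3.14, 3.14]. Speed limits (rad/s): [2.57, 2.57, 3.14, 3.14, 3.14, 3.14].

### API

Orientations are given as a rotation vector (axis times angle).
In Python, from plant import arm, eyes, workorder gives the robot as it stands.
- The arm moves only by the tool drive_tool, never from a script. Its argument "targets" is one flat list of numbers, 7 for each row, row after row: the opening, from -1 (shut) to 1 (fully open), then the shift along the world's x, y, z normalised to -1 to 1, where 1 is 200 mm, then the turn, a rotation vector about the world's x, y, z normalised to -1 to 1, where 1 is 10 degrees. In form: [hand, tx, ty, tz, rx, ry, rz, hand, tx, ty, tz, rx, ry, rz, ...]. A call has exactly 10 rows; each row shifts and turns the commanded pose from where the row before left it; what a row does not reach is not made up. A row lasts 1/8 s, in which the tool goes at most 62.5 mm and 10.7 degrees, less where a joint would pass 70% of its speed; a pose out of reach is approached as far as the arm can. A call with a number of a shift or a turn outside -1 to 1 is refused whole. A call with a gripper value outside its range is refused whole. The fingers move at their own pace and stop on an object; "newtons" is the grip in N (left out, the last holds). Time passes only in rows, so rows that do not move let the fingers close, or fill a call up. It gives the time, the measured TCP pose, the force, the opening and the grip force at its end, in the units of the state.
- arm.read_state(): the state, without advancing time (a new reading comes with each control period).
- eyes.read_camera(name): name is "scene" or "top" or "wrist"; returns a dict with "img" (400x640x3 uint8, red, green, blue), "depth" (400x640 float32, mm along the optical axis (not along the pixel's ray), 0 where there is no reading), "intrinsics" (3x3 intrinsics, pixels), "R" (3x3) and "t" (3): a world point X has camera coordinates R X + t; the wrist camera has in their place "hand_eye" (4x4, takes a point from camera to tool coordinates, whose origin is the TCP and whose axes are the flange's). Camera axes: x right, y down, z forward; pixel columns grow to the right and rows downward; lengths in mm; the calibration is good to about 2 mm. A picture is of the moment at which its call begins: read the wrist's pose just before it.
- workorder.hand_in(): hands the job in; it is judged then, once.
The state is a dict: "time": time; "joint_positions": joint angles; "joint_vel": joint speeds; "tau": joint torques, N m; "eef_pos": TCP position; "tool_rot": TCP orientation; "ft_force": force on the tool from outside, world axes, zero at the start; "torque": the same for the moment, N m; "finger_gap": opening from 0.0 (shut) to 1.0 (fully open); "finger_force": force on a finger pad.
Only numpy, scipy, OpenCV 4.12 (cv2) and the standard library are available. Lean on these libraries where they do the work, as an engineer would, in place of code of your own. Each camera call takes 0.05 s, during which the arm holds its last target. There are 200 camera calls.

## Working session

There is one attempt and no reset: what is moved stays moved. The work goes in short steps, Python scripts to look and compute and a tool call to move; the robot and the scene stay as the last step left them, time stands still between calls to the robot, and variables do not carry over. Pictures are saved under pics/ and viewed, at most 10 in all, crops included, and the job is handed in when it is done.

Besides the shell and the picture viewer there is one more tool, called after "Call:" as name(argument=value, ...), one argument or row to a line, values as JSON. drive_tool: Moves the arm, as the interface text tells. Scaled input: -1 to 1 covers 200 mm each way for a shift and 10 degrees each way for a turn. Its arguments: {"type":"object","properties":{"targets":{"type":"array","items":{"type":"number"}},"newtons":{"type":"number"}},"required":["targets"]}

```bash
mkdir -p pics
cat > h.py <<'E'
import numpy as np, cv2
from plant import arm, eyes, workorder
def shot(n,f):
    c=eyes.read_camera(n); cv2.imwrite('pics/'+f+'.png',c['img'][:,:,::-1]); np.savez('pics/'+f+'.npz',**c); return c
def load(f): return np.load('pics/'+f+'.npz')
def cloud(c):
    K=c['intrinsics'];d=c['depth'].astype(float);v,u=np.mgrid[:d.shape[0],:d.shape[1]]
    P=np.stack([(u-K[0,2])/K[0,0]*d,(v-K[1,2])/K[1,1]*d,d],-1)
    W=(P-c['t'])@c['R']; W[d==0]=np.nan; return W
E
python3 - <<'E'
from h import *
s=arm.read_state();print({k:np.round(v,3) for k,v in s.items()})
for n in('scene','top'):
    c=shot(n,n+'0');print(n,c['intrinsics'].round(1).tolist(),c['R'].round(2).tolist(),c['t'])
a=cv2.imread('pics/scene0.png');b=cv2.imread('pics/top0.png')
E
```

```text
{'time': np.float64(0.0), 'joint_positions': array([-1.354,  0.053,  1.614, -0.   ,  1.476, -0.119]), 'joint_vel': array([-0.001, -0.   ,  0.002, -0.   ,  0.   ,  0.001]), 'tau': array([ 0.0000e+00, -3.9368e+01, -3.7018e+01,  0.0000e+00,  7.0000e-03,
        0.0000e+00]), 'eef_pos': array([ 205.832, -589.632,  302.652]), 'tool_rot': array([-3.095, -0.525,  0.   ]), 'ft_force': array([-0.379, -0.682,  0.043]), 'torque': array([-0.018, -0.001,  0.035]), 'finger_force': np.float64(0.0), 'finger_gap': np.float64(1.0)}
scene [[479.2, 0.0, 317.9], [0.0, 479.2, 200.4], [0.0, 0.0, 1.0]] [[-0.65, -0.76, -0.02], [-0.42, 0.37, -0.83], [0.64, -0.53, -0.56]] [420.90123421 274.45181724 626.10722721]
top [[436.6, 0.0, 320.3], [0.0, 436.6, 196.0], [0.0, 0.0, 1.0]] [[0.03, -1.0, -0.02], [-0.98, -0.02, -0.19], [0.19, 0.03, -0.98]] [ 82.14046156 583.53725268 827.00129644]
```

View pics/scene0.png

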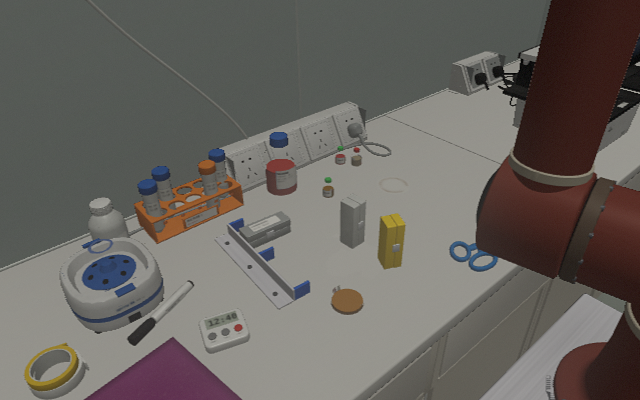

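View pics/top0.png

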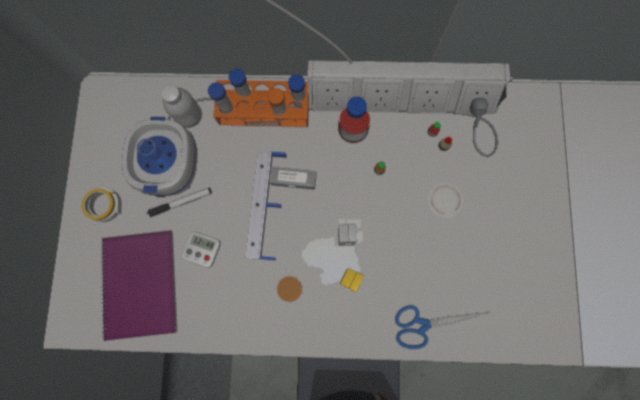

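White box: scene (352,222), top (347,232), standing, pale grey-white. The look-alike is yellow: scene (391,241), top (352,279), not meant. The lying grey box (top 293,178) is the parked one. The empty bay is at top ~(268,232). Next I'll make a crop and measure.

Run:
```python
from h import *
c=load('top0');s=load('scene0')
a=cv2.resize(c['img'][130:320,230:410,::-1],None,fx=3,fy=3,interpolation=cv2.INTER_CUBIC)[:,:540]
b=cv2.resize(s['img'][190:290,320:420,::-1],None,fx=2.6,fy=2.6,interpolation=cv2.INTER_CUBIC)
o=np.zeros((570,800,3),np.uint8);o[:,:540]=a;o[:260,540:800]=b;cv2.imwrite('pics/crop0.png',o)
for n,c in(('top',c),('scene',s)):
    W=cloud(c).reshape(-1,3);Hs=c['img'].reshape(-1,3)
    hsv=cv2.cvtColor(c['img'],cv2.COLOR_RGB2HSV).reshape(-1,3)
    m=np.isfinite(W[:,0]);
    # table level
    t=m&(abs(W[:,2])<15);print(n,'table z',np.median(W[t,2]))
    vv,uu=np.divmod(np.arange(len(W)),640)
    R={'top':{'white':(325,370,205,255),'yellow':(330,375,255,300),'grey':(270,325,160,195),'petri':(270,305,270,305),'vial':(370,390,155,180)},'scene':{'white':(335,372,190,250),'yellow':(375,408,208,272),'petri':(325,368,285,318)}}[n]
    for k,(u0,u1,v0,v1) in R.items():
        q=m&(uu>=u0)&(uu<u1)&(vv>=v0)&(vv<v1)&(W[:,2]>8)
        for lo,hi in((8,35),(35,80),(85,110)):
            p=W[q&(W[:,2]>lo)&(W[:,2]<hi)]
            if len(p)>15: 
                r=cv2.minAreaRect(p[:,:2].astype(np.float32));print(k,lo,len(p),'z',np.percentile(p[:,2],[50,95]).round(),np.round(r[0]),np.round(r[1]),round(r[2],1),'x',np.percentile(p[:,0],[2,98]).round(),'y',np.percentile(p[:,1],[2,98]).round())
    # blue dividers / rail
    q=m&(W[:,2]>12)&(W[:,2]<32)
    rr=(245,290,145,265) if n=='top' else (210,315,215,305)
    q&=(uu>=rr[0])&(uu<rr[1])&(vv>=rr[2])&(vv<rr[3])
    bl=q&(hsv[:,0]>100)&(hsv[:,0]<130)&(hsv[:,1]>110)
    p=W[bl]; print('blue',len(p))
    if len(p)>10:
        im=bl.reshape(400,640).astype(np.uint8);k,l,st,ce=cv2.connectedComponentsWithStats(im)
        for i in range(1,k):
            if st[i,4]>4:
                pp=W[l.ravel()==i];pp=pp[pp[:,2]>20] if (pp[:,2]>20).sum()>4 else pp
                print(ce[i].round(),st[i,4],'mean',pp.mean(0).round(1),'x',np.percentile(pp[:,0],[3,97]).round(1),'y',np.percentile(pp[:,1],[3,97]).round(1))
    p=W[q&~bl&(W[:,2]>20)]
    r=cv2.minAreaRect(p[:,:2].astype(np.float32));print('rail',r)
```

```text
top table z 0.3311354443723574
white 35 47 z [57. 76.] [495.  51.] [46. 22.] 47.3 x [484. 517.] y [27. 60.]
white 85 324 z [ 97. 100.] [503.  43.] [34. 33.] 2.6 x [486. 520.] y [26. 59.]
yellow 35 16 z [57. 70.] [415.  47.] [40. 18.] 9.9 x [397. 435.] y [35. 54.]
yellow 85 335 z [ 97. 100.] [416.  33.] [33. 35.] 65.2 x [397. 434.] y [14. 51.]
grey 8 639 z [33. 35.] [632. 160.] [104.  52.] 82.1 x [606. 651.] y [111. 207.]
grey 35 219 z [36. 38.] [626. 158.] [95. 34.] 85.3 x [607. 643.] y [112. 202.]
petri 8 100 z [ 9. 10.] [394. 158.] [49. 50.] 42.2 x [370. 419.] y [134. 180.]
vial 8 83 z [21. 24.] [651. -26.] [25. 21.] 70.9 x [640. 659.] y [-38. -15.]
vial 35 41 z [47. 49.] [652. -27.] [13. 12.] 45.7 x [646. 659.] y [-33. -20.]
blue 89
[278. 154.] 39 mean [677.9 191.3  25.5] x [675.4 681. ] y [178.6 204.1]
[272. 204.] 30 mean [566.8 198.5  27.2] x [564.8 569.6] y [185.9 211.3]
[266. 258.] 20 mean [456.1 205.8  26.9] x [455.1 457.4] y [192.5 217. ]
rail ((566.8533325195312, 192.16546630859375), (49.66350555419922, 230.08726501464844), 86.4323959350586)
scene table z -1.089993533905528
[... 178 characters left out ...]
.] [501.  43.] [36. 35.] 3.2 x [484. 517.] y [26. 60.]
yellow 8 282 z [22. 34.] [411.  44.] [47. 27.] 19.4 x [393. 433.] y [26. 54.]
yellow 35 503 z [58. 77.] [411.  43.] [47. 26.] 20.0 x [393. 435.] y [26. 54.]
yellow 85 350 z [95. 97.] [414.  33.] [34. 36.] 64.4 x [393. 432.] y [16. 53.]
petri 8 24 z [10. 13.] [395. 158.] [16. 55.] 86.8 x [390. 423.] y [149. 164.]
blue 178
[237. 223.] 68 mean [676.  190.   23.5] x [673.2 679.9] y [177.5 203.4]
[266. 252.] 63 mean [564.4 196.8  24. ] x [561.2 567.4] y [184.1 209.5]
[301. 285.] 46 mean [452.9 203.6  24.7] x [450.4 455.6] y [190.7 216.8]
rail ((563.7492065429688, 165.77725219726562), (103.72611999511719, 233.0583953857422), 86.36425018310547)
```

View pics/crop0.png

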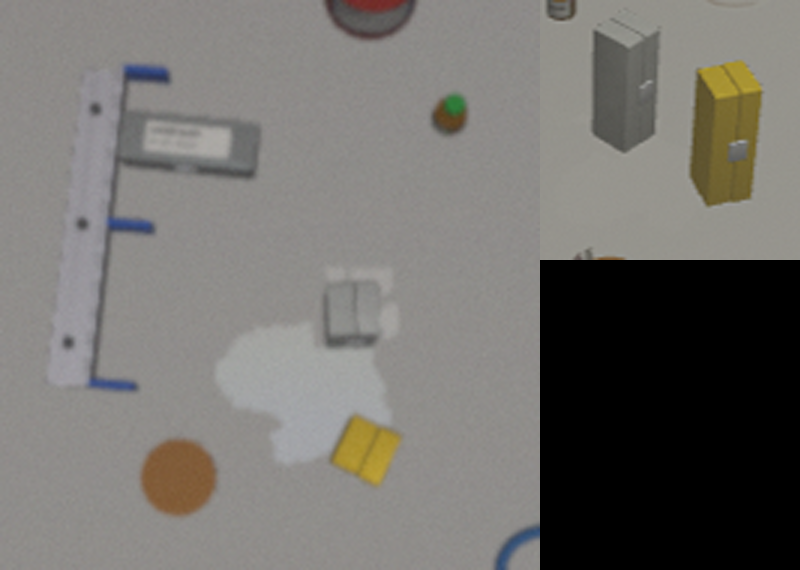

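The crop confirms it: white box standing at crop (352,313), yellow one at (366,450), bay between the dividers at crop (130,227) and (112,385). Measured:
- **Rail:** front centre about (567, 217), yawed −3.6°.
- **White box:** centre (502, 43), top at z ≈ 97, lid face at y ≈ 26, straight ahead of the empty bay.

Next I close the fingers and swing behind the box.

Call:
drive_tool(
  targets=[-1,0.125,0.25,0,0,0,0.67,-1,0.125,0.25,0,0,0,0.67,-1,0.125,0.25,0,0,0,0.67,-1,0.125,0.25,0,0,0,0.67,-1,0.125,0.25,0,0,0,0.67,-1,0.125,0.25,0,0,0,0.67,-1,0.125,0.25,0,0,0,0.67,-1,0.125,0.25,0,0,0,0.67,-1,0.125,0.25,0,0,0,0.67,-1,0.125,0.25,0,0,0,0.67],
  newtons=30,
)

```text
time: 1.35
eef_pos: [456.2, -88.2, 303.6]
tool_rot: [2.289, 2.152, -0.0]
ft_force: [1.3, -0.6, 0.2]
finger_gap: -0.001
finger_force: 0.0
```

Call:
drive_tool(
  targets=[-1,0.022,0.035,-0.074,0,0,0,-1,0.022,0.035,-0.074,0,0,0,-1,0.022,0.035,-0.074,0,0,0,-1,0.022,0.035,-0.074,0,0,0,-1,0.022,0.035,-0.074,0,0,0,-1,0.022,0.035,-0.074,0,0,0,-1,0.022,0.035,-0.074,0,0,0,-1,0.022,0.035,-0.074,0,0,0,-1,0.022,0.035,-0.074,0,0,0,-1,0.022,0.035,-0.074,0,0,0],
)

```text
time: 2.6
eef_pos: [500.3, -19.5, 154.9]
tool_rot: [2.293, 2.147, 0.0]
ft_force: [0.3, -0.2, -0.4]
finger_gap: 0.003
finger_force: 0.0
```

Run:
```python
from h import *
s=arm.read_state();print(s['eef_pos'],s['tool_rot'])
a=shot('scene','scene1');b=shot('wrist','wrist1')
o=np.zeros((520,800,3),np.uint8)
o[:400,:480]=cv2.resize(a['img'][150:310,270:462,::-1],(480,400),interpolation=cv2.INTER_CUBIC)
o[:200,480:]=cv2.resize(b['img'][:,:,::-1],(320,200))
cv2.imwrite('pics/c1.png',o)
```

```text
[500.25871654 -19.54863625 154.9431442 ] [2.29294461e+00 2.14745310e+00 2.69466336e-05]
```

View pics/c1.png

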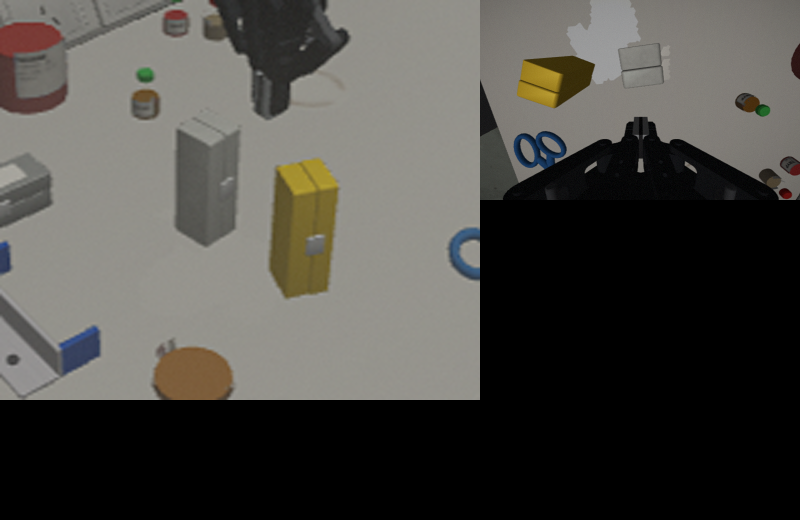

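The wrist view shows the white box ahead of the closed fingers at c1 px (641,65), with yellow well to the left at (555,82). The scene view shows the fingertips behind its upper end. I'll approach gently.

Call:
drive_tool(
  targets=[-1,0.001,0.0175,0,0,0,0,-1,0.001,0.0175,0,0,0,0,-1,0.001,0.0175,0,0,0,0,-1,0.001,0.0175,0,0,0,0,-1,0.001,0.0175,0,0,0,0,-1,0.001,0.0175,0,0,0,0,-1,0.001,0.0175,0,0,0,0,-1,0.001,0.0175,0,0,0,0,-1,0.001,0.0175,0,0,0,0,-1,0.001,0.0175,0,0,0,0],
)

```text
time: 3.95
eef_pos: [502.0, 15.1, 155.9]
tool_rot: [2.293, 2.147, -0.0]
ft_force: [0.6, -0.4, 0.5]
finger_gap: 0.002
finger_force: 0.1
```

Call:
drive_tool(
  targets=[-1,0.001,0.0125,0,0,0,0,-1,0.001,0.0125,0,0,0,0,-1,0.001,0.0125,0,0,0,0,-1,0.001,0.0125,0,0,0,0,-1,0.001,0.0125,0,0,0,0,-1,0.001,0.0125,0,0,0,0,-1,0.001,0.0125,0,0,0,0,-1,0.001,0.0125,0,0,0,0,-1,0.001,0.0125,0,0,0,0,-1,0.001,0.0125,0,0,0,0],
)

```text
time: 5.2
eef_pos: [504.0, 40.1, 155.9]
tool_rot: [2.293, 2.147, 0.0]
ft_force: [-0.3, -0.7, 0.4]
finger_gap: -0.001
finger_force: 0.0
```

Run:
```python
from h import *
a=shot('scene','scene2')
W=cloud(a);m=np.zeros((400,640),bool);m[170:260,300:380]=1
hs=cv2.cvtColor(a['img'],cv2.COLOR_RGB2HSV)
p=W[m&(W[...,2]>10)&(W[...,0]>475)&(W[...,0]<530)&(hs[...,2]>100)]
for z in range(10,100,15):
    q=p[abs(p[:,2]-z)<6]
    if len(q)>5: print(z,len(q),'y',np.percentile(q[:,1],[5,95]).round(1),'x',np.percentile(q[:,0],[5,95]).round(1))
```

```text
40 7 y [42.6 73.8] x [483.6 516.2]
55 49 y [45.8 69.5] x [480.8 485.7]
70 51 y [48.7 80.3] x [482.3 499.6]
85 66 y [52.2 87. ] x [482.4 513.7]
```

Call:
drive_tool(
  targets=[-1,0.001,0.01,0,0,0,0,-1,0.001,0.01,0,0,0,0,-1,0.001,0.01,0,0,0,0,-1,0.001,0.01,0,0,0,0,-1,0.001,0.01,0,0,0,0,-1,0.001,0.01,0,0,0,0,-1,0.001,0.01,0,0,0,0,-1,0.001,0.01,0,0,0,0,-1,0,0,0,0,0,0,-1,0,0,0,0,0,0],
)

```text
time: 6.5
eef_pos: [505.5, 55.9, 155.9]
tool_rot: [-2.293, -2.147, 0.0]
ft_force: [0.9, -0.4, 1.2]
finger_gap: -0.005
finger_force: 0.0
```

```bash
cat >> h.py <<'E'
def box(c,roi,zlo=25,zhi=45,xr=(440,560),yr=(20,230)):
    W=cloud(c);hs=cv2.cvtColor(c['img'],cv2.COLOR_RGB2HSV)
    m=(W[...,2]>zlo)&(W[...,2]<zhi)&(W[...,0]>xr[0])&(W[...,0]<xr[1])&(W[...,1]>yr[0])&(W[...,1]<yr[1])&(hs[...,1]<60)&(hs[...,2]>90)
    m=m.astype(np.uint8);k,l,st,ce=cv2.connectedComponentsWithStats(m)
    i=1+np.argmax(st[1:,4]);p=W[l==i];r=cv2.minAreaRect(p[:,:2].astype(np.float32))
    print(st[i],'z',np.median(p[:,2]).round(1),np.round(r[0],1),np.round(r[1],1),round(r[2],1),'y',np.percentile(p[:,1],[1,99]).round(1),'x',np.percentile(p[:,0],[1,99]).round(1)); return p
E
python3 - <<'E'
from h import *
for n in('scene','top'):
    c=shot(n,n+'3');box(c,0)
a,b=load('scene3')['img'],load('top3')['img']
o=np.hstack([cv2.resize(a[170:320,200:400,::-1],(400,300),interpolation=2),cv2.resize(b[140:290,220:420,::-1],(400,300),interpolation=2)])
cv2.imwrite('pics/c3.png',o)
E
```

```text
[301 230  50  34 782] z 32.2 [496.6 111.2] [38.9 98.8] 5.5 y [ 63.7 158.7] x [477.4 514.9]
[313 236  20  12 145] z 34.0 [491.6  90.8] [21.9 39. ] 0.9 y [ 73.3 110.2] x [481.  500.4]
```

View pics/c3.png

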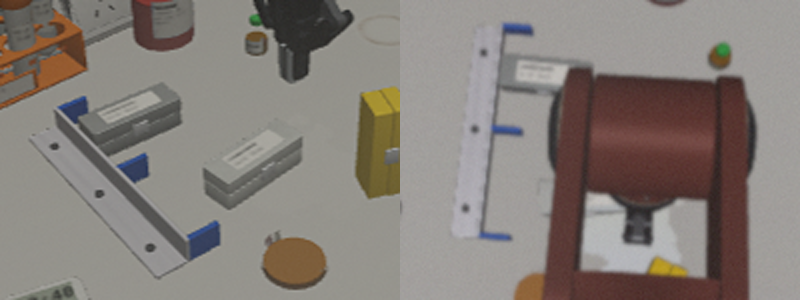

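The box lies flat with its lid (label) up, c3 left (253,160), yawed about +5.5° against the rail's −3.6°. The −x corner of its foot will meet a rail-aligned finger face first, so pushing squares it. I'll retreat, and check fingertip height before going low.

Run:
```python
from h import *
c=load('scene3');W=cloud(c);g=c['img'].max(-1)
m=(g<75)&(abs(W[...,0]-505)<40)&(abs(W[...,1]-56)<40)&(W[...,2]>30)
p=W[m];print(len(p),np.percentile(p[:,2],[0,1,3,10]).round(1))
q=p[p[:,2]<110];print(np.percentile(q,[3,97],axis=0).round(1))
```

```text
3747 [ 82.7  96.6 111.  140.9]
[[489.7  52.1  89.2]
 [509.2  68.3 109.8]]
```

Call:
drive_tool(
  targets=[-1,-0.01,-0.05,0,0,0,0,-1,-0.01,-0.05,0,0,0,0,-1,-0.01,-0.05,0,0,0,0,-1,0,0,-0.04,0,0,0,-1,0,0,-0.04,0,0,0,-1,0,0,-0.04,0,0,0,-1,0,0,-0.04,0,0,0,-1,0,0,-0.04,0,0,0,-1,0,0,-0.04,0,0,0,-1,0,0,-0.04,0,0,0],
)

```text
time: 7.85
eef_pos: [499.6, 26.0, 99.4]
tool_rot: [2.293, 2.147, 0.0]
ft_force: [-0.4, -0.4, -0.0]
finger_gap: -0.001
finger_force: 0.0
```

Call:
drive_tool(
  targets=[-1,0,0,-0.0325,0,0,0,-1,0,0,-0.0325,0,0,0,-1,0.001,0.015,0,0,0,0,-1,0.001,0.015,0,0,0,0,-1,0.001,0.015,0,0,0,0,-1,0.001,0.015,0,0,0,0,-1,0.001,0.015,0,0,0,0,-1,0.001,0.015,0,0,0,0,-1,0.001,0.015,0,0,0,0,-1,0.001,0.015,0,0,0,0],
)

```text
time: 9.1
eef_pos: [501.1, 50.1, 86.9]
tool_rot: [-2.293, -2.147, 0.0]
ft_force: [-1.2, -0.9, -0.6]
finger_gap: 0.0
finger_force: 0.2
```

Call:
drive_tool(
  targets=[-1,0.001,0.015,0,0,0,0,-1,0.001,0.015,0,0,0,0,-1,0.001,0.015,0,0,0,0,-1,0.001,0.015,0,0,0,0,-1,0.001,0.015,0,0,0,0,-1,0.001,0.015,0,0,0,0,-1,0.001,0.015,0,0,0,0,-1,0.001,0.015,0,0,0,0,-1,0,0,0,0,0,0,-1,0,0,0,0,0,0],
)

```text
time: 10.35
eef_pos: [502.7, 74.0, 86.9]
tool_rot: [-2.293, -2.147, -0.0]
ft_force: [0.5, -0.1, 0.4]
finger_gap: 0.001
finger_force: 0.0
```

Run:
```python
from h import *
c=shot('scene','scene4');box(c,0)
```

```text
[289 234  52  36 832] z 32.1 [500.2 133.1] [ 38.  102.8] 2.9 y [ 83.8 183.6] x [481.2 517.6]
```

Call:
drive_tool(
  targets=[-1,0.001,0.0125,0,0,0,0,-1,0.001,0.0125,0,0,0,0,-1,0.001,0.0125,0,0,0,0,-1,0.001,0.0125,0,0,0,0,-1,0.001,0.0125,0,0,0,0,-1,0.001,0.0125,0,0,0,0,-1,0.001,0.0125,0,0,0,0,-1,0.001,0.0125,0,0,0,0,-1,0,0,0,0,0,0,-1,0,0,0,0,0,0],
)

```text
time: 11.65
eef_pos: [504.4, 94.0, 86.9]
tool_rot: [-2.293, -2.147, -0.0]
ft_force: [0.0, -0.4, -0.4]
finger_gap: 0.001
finger_force: 0.0
```

```bash
cat >> h.py <<'E'
def yaw(p):
    # mid-line of the lid, binned along y
    p=p[p[:,2]>28];o=[]
    ys=np.arange(p[:,1].min()+12,p[:,1].max()-12,5)
    for y in ys:
        q=p[abs(p[:,1]-y)<3,0];o.append([q.min(),q.max()])
    o=np.array(o);f=[np.degrees(np.polyfit(ys,o[:,i],1)[0]) for i in(0,1)]
    print('yaw from sides',-np.round(f,1),'width',np.median(o[:,1]-o[:,0]).round(1))
E
python3 - <<'E'
from h import *
yaw(box(load('scene4'),0))
c=shot('scene','scene5');yaw(box(c,0))
yaw(box(load('scene0'),0,xr=(590,680)))
cv2.imwrite('pics/c5.png',cv2.resize(c['img'][180:320,200:400,::-1],(800,560),interpolation=2))
E
```

```text
[289 234  52  36 832] z 32.1 [500.2 133.1] [ 38.  102.8] 2.9 y [ 83.8 183.6] x [481.2 517.6]
yaw from sides [2.5 2. ] width 35.2
[279 237  53  38 860] z 32.1 [501.3 153.4] [ 38.4 102.4] 2.4 y [104.  203.2] x [483.6 519.9]
yaw from sides [2.3 1.5] width 34.9
[239 211  51  27 558] z 32.3 [625.  158.1] [96.4 37.9] 85.9 y [111.  204.2] x [604.9 643.7]
yaw from sides [-4.  -3.9] width 34.4
```

View pics/c5.png

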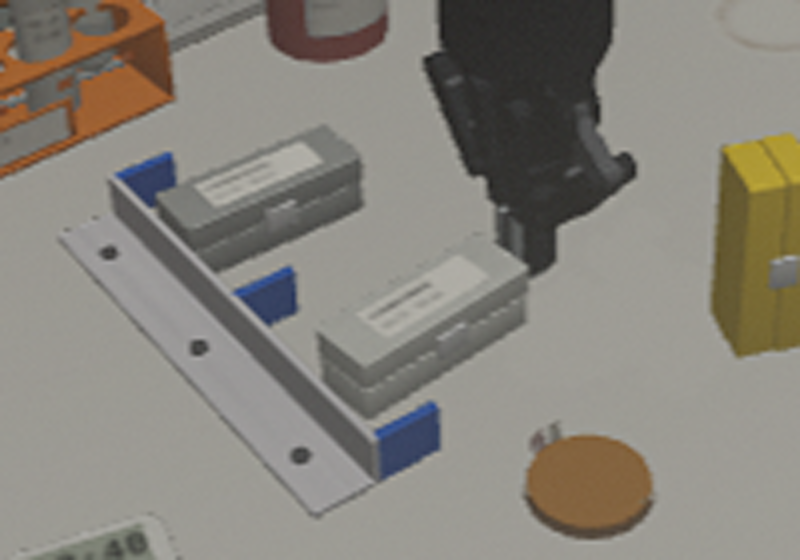

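The white box is in the bay mouth, lead at c5 (350,390), lid up, still about 5.5° CCW of the rail. I'll back off, shift to its −x side and push on to square it.

Call:
drive_tool(
  targets=[-1,0,-0.025,0,0,0,0,-1,-0.025,0,0,0,0,0,-1,-0.025,0,0,0,0,0,-1,0.001,0.0125,0,0,0,0,-1,0.001,0.0125,0,0,0,0,-1,0.001,0.0125,0,0,0,0,-1,0.001,0.0125,0,0,0,0,-1,0.001,0.0125,0,0,0,0,-1,0.001,0.0125,0,0,0,0,-1,0,0,0,0,0,0],
)

```text
time: 12.95
eef_pos: [495.6, 104.2, 86.9]
tool_rot: [-2.293, -2.147, -0.0]
ft_force: [0.4, -0.3, -0.2]
finger_gap: -0.002
finger_force: 0.0
```

Run:
```python
from h import *
c=shot('scene','scene6');yaw(box(c,0))
```

```text
[273 240  56  36 879] z 32.1 [504.7 162.8] [101.   38.7] 88.9 y [115. 213.] x [486.9 522.9]
yaw from sides [-1.  -0.8] width 34.9
```

Call:
drive_tool(
  targets=[-1,0,0.006,0,0,0,0,-1,0,0.006,0,0,0,0,-1,0,0.006,0,0,0,0,-1,0,0.006,0,0,0,0,-1,0,0.006,0,0,0,0,-1,0,0.006,0,0,0,0,-1,0,0,0,0,0,0,-1,0,0,0,0,0,0,-1,0,0,0,0,0,0,-1,0,0,0,0,0,0],
)

```text
time: 14.25
eef_pos: [495.0, 108.4, 86.8]
tool_rot: [2.289, 2.147, -0.011]
ft_force: [-3.4, -13.9, 3.3]
finger_gap: -0.002
finger_force: 7.1
```

Run:
```python
from h import *
c=shot('scene','scene7');yaw(box(c,0));yaw(box(c,0,xr=(590,680)))
```

```text
[265 239  63  42 922] z 32.1 [506.9 166.9] [106.5  55. ] 87.1 y [116.2 219.1] x [486.4 525. ]
yaw from sides [-1.7 -2.6] width 35.2
[239 211  51  29 615] z 32.1 [624.5 157.8] [96.1 39.2] 85.6 y [111.  204.9] x [604.3 643.4]
yaw from sides [-4.5 -6. ] width 34.6
```

Call:
drive_tool(
  targets=[-1,0,-0.025,0,0,0,0,-1,0,-0.05,0,0,0,0,-1,0,-0.1,0,0,0,0,-1,0,-0.1,0.1,0,0,0,-1,0,-0.1,0.15,0,0,0,-1,0,-0.1,0.2,0,0,0,-1,0,-0.1,0.2,0,0,0,-1,0,-0.1,0,0,0,0,-1,0,0,0,0,0,0,-1,0,0,0,0,0,0],
)

```text
time: 15.55
eef_pos: [495.1, -23.5, 216.1]
tool_rot: [-2.292, -2.146, 0.001]
ft_force: [0.5, -0.1, -0.6]
finger_gap: -0.003
finger_force: 0.0
```

Run:
```python
from h import *
c=shot('scene','scene8');yaw(box(c,0,zlo=28,yr=(20,213)));yaw(box(c,0,zlo=28,xr=(590,680)))
t=shot('top','top8');
a=cv2.resize(c['img'][200:310,210:340,::-1],(520,440),interpolation=2)
b=cv2.resize(t['img'][145:270,240:330,::-1],(280,389),interpolation=2)
o=np.zeros((440,800,3),np.uint8);o[:,:520]=a;o[:389,520:]=b;cv2.imwrite('pics/c8.png',o)
```

```text
[272 241  54  34 763] z 32.2 [506.3 166.2] [94.3 37.9] 88.5 y [120.5 211.8] x [487.6 523.5]
yaw from sides [-2.1 -0.9] width 34.6
[239 211  51  27 556] z 32.3 [624.8 157.2] [96.6 38.1] 85.3 y [111.1 204.3] x [604.7 643.9]
yaw from sides [-4.7 -4.7] width 35.3
```

View pics/c8.png

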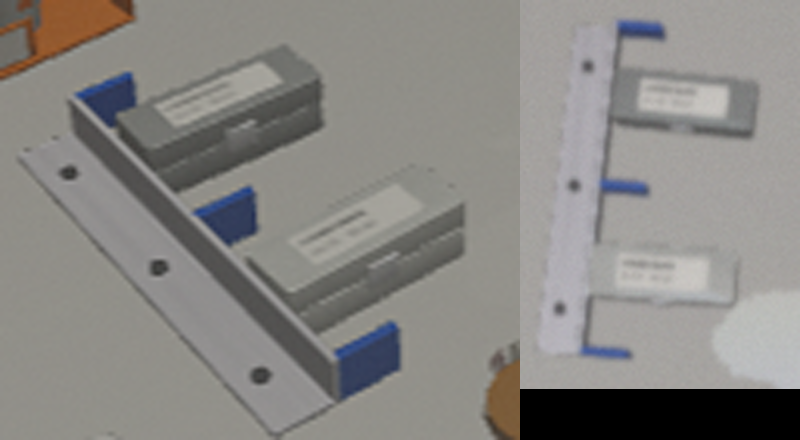

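The box is seated at its +x corner but still 2–3° off the rail (c8: a wedge gap at the left corner (250,262) side). A straight push jams on friction, so I'll press lightly and drag the foot −x to close the angle.

Call:
drive_tool(
  targets=[-1,0.008,0.0585,-0.0645,0,0,0,-1,0.008,0.0585,-0.0645,0,0,0,-1,0.008,0.0585,-0.0645,0,0,0,-1,0.008,0.0585,-0.0645,0,0,0,-1,0.008,0.0585,-0.0645,0,0,0,-1,0.008,0.0585,-0.0645,0,0,0,-1,0.008,0.0585,-0.0645,0,0,0,-1,0.008,0.0585,-0.0645,0,0,0,-1,0.008,0.0585,-0.0645,0,0,0,-1,0.008,0.0585,-0.0645,0,0,0],
)

```text
time: 16.9
eef_pos: [511.7, 93.9, 87.1]
tool_rot: [2.293, 2.147, 0.0]
ft_force: [-0.1, 0.8, 0.1]
finger_gap: -0.003
finger_force: 0.0
```

Call:
drive_tool(
  targets=[-1,0,0.02,0,0,0,0,-1,0,0.02,0,0,0,0,-1,0,0.015,0,0,0,0,-1,0,0.01,0,0,0,0,-1,0,0.005,0,0,0,0,-1,0,0,0,0,0,0,-1,0,0,0,0,0,0,-1,0,0,0,0,0,0,-1,0,0,0,0,0,0,-1,0,0,0,0,0,0],
)

```text
time: 18.15
eef_pos: [511.6, 107.0, 88.0]
tool_rot: [2.293, 2.147, -0.0]
ft_force: [0.0, -0.5, 0.8]
finger_gap: 0.0
finger_force: 0.6
```

Call:
drive_tool(
  targets=[-1,0,0.005,0,0,0,0,-1,-0.005,0.002,0,0,0,0,-1,-0.005,0.002,0,0,0,0,-1,-0.005,0.002,0,0,0,0,-1,-0.005,0.002,0,0,0,0,-1,-0.005,0.001,0,0,0,0,-1,-0.005,0.001,0,0,0,0,-1,-0.005,0.001,0,0,0,0,-1,0,0,0,0,0,0,-1,0,0,0,0,0,0],
)

```text
time: 19.4
eef_pos: [505.7, 107.6, 88.5]
tool_rot: [2.287, 2.144, -0.004]
ft_force: [3.7, -14.4, 1.2]
finger_gap: 0.001
finger_force: 6.9
```

Run:
```python
from h import *
c=shot('scene','scene9');yaw(box(c,0,zlo=28,yr=(20,213)));yaw(box(c,0,zlo=28,xr=(590,680)))
```

```text
[272 240  55  34 789] z 32.5 [502.8 165.2] [98.5 37.3] 84.6 y [118.  211.9] x [482.4 522.4]
yaw from sides [-5.9 -6.6] width 36.0
[239 211  51  28 578] z 32.1 [625.  157.6] [96.6 39.6] 85.0 y [110.8 204.7] x [604.5 644. ]
yaw from sides [-4.6 -5.6] width 35.3
```

Call:
drive_tool(
  targets=[-1,0,-0.02,0,0,0,0,-1,0,-0.05,0,0,0,0,-1,0,-0.1,0,0,0,0,-1,0,-0.1,0.1,0,0,0,-1,0,-0.1,0.15,0,0,0,-1,0,-0.1,0.2,0,0,0,-1,0,-0.1,0.2,0,0,0,-1,0,-0.1,0,0,0,0,-1,0,0,0,0,0,0,-1,0,0,0,0,0,0],
)

```text
time: 20.7
eef_pos: [504.0, -23.2, 216.9]
tool_rot: [-2.292, -2.146, 0.001]
ft_force: [-0.1, -0.1, -0.2]
finger_gap: 0.002
finger_force: 0.0
```

```bash
cat > m.py <<'E'
from h import *
import sys
tag=sys.argv[1]
def edge(c,xr,yr):
    W=cloud(c);hs=cv2.cvtColor(c['img'],cv2.COLOR_RGB2HSV)
    return W[(W[...,2]>29)&(W[...,2]<40)&(W[...,0]>xr[0])&(W[...,0]<xr[1])&(W[...,1]>yr[0])&(W[...,1]<yr[1])&(hs[...,1]<70)]
for n in('scene','top'):
    F=[shot(n,n+tag+str(i)) for i in range(5)]
    for k,xr in(('white',(470,540)),('grey',(590,670))):
        p=np.vstack([edge(c,xr,(90,225)) for c in F]);p=p[(p[:,1]>122)&(p[:,1]<198)]
        ys=np.arange(126,196,4)
        o=np.array([[np.percentile(p[abs(p[:,1]-y)<3,0],2),np.percentile(p[abs(p[:,1]-y)<3,0],98)] for y in ys])
        f=[-np.degrees(np.polyfit(ys,o[:,i],1)[0]) for i in(0,1)]
        p=np.vstack([edge(c,xr,(90,160)) for c in F]);xs=np.arange(o.mean()-13,o.mean()+14,3)
        e=[np.percentile(p[abs(p[:,0]-x)<2.5,1],2) for x in xs]
        print(n,k,'sides',np.round(f,1),'foot',round(np.degrees(np.polyfit(xs,e,1)[0]),1),'footy',np.mean(e).round(1),'x',o.mean().round(1))
c,t=load('scene'+tag+'0'),load('top'+tag+'0')
a=cv2.resize(c['img'][200:310,210:340,::-1],(520,440),interpolation=2)
b=cv2.resize(t['img'][145:270,240:330,::-1],(280,389),interpolation=2)
o=np.zeros((440,800,3),np.uint8);o[:,:520]=a;o[:389,520:]=b;cv2.imwrite('pics/c'+tag+'.png',o)
E
python3 m.py a
```

```text
scene white sides [-5.5 -6.3] foot -8.4 footy 119.9 x 501.6
scene grey sides [-4.1 -4.7] foot -7.1 footy 111.3 x 623.8
top white sides [-5.8 -5.7] foot -4.6 footy 119.6 x 503.3
top grey sides [-4.7 -4.4] foot -2.8 footy 110.6 x 625.5
```

View pics/ca.png

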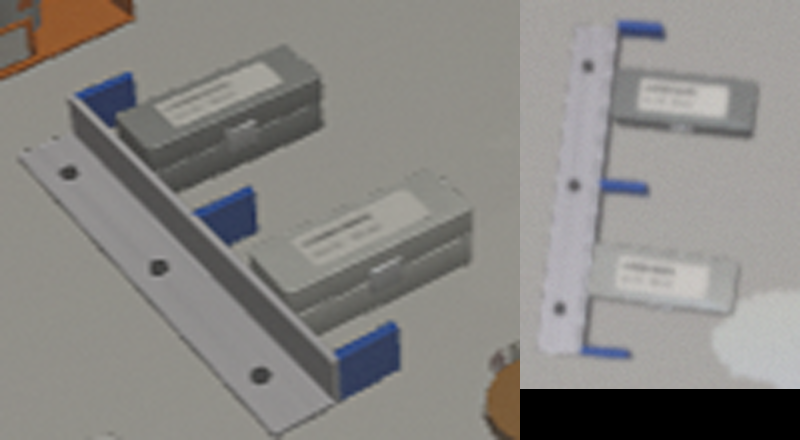

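Both cameras agree: the white box is now about 1.4° past the grey one (same method), and its foot y puts it at the rail. A small drag back of about 2 mm should square it.

Call:
drive_tool(
  targets=[-1,-0.003,0.0585,-0.0645,0,0,0,-1,-0.003,0.0585,-0.0645,0,0,0,-1,-0.003,0.0585,-0.0645,0,0,0,-1,-0.003,0.0585,-0.0645,0,0,0,-1,-0.003,0.0585,-0.0645,0,0,0,-1,-0.003,0.0585,-0.0645,0,0,0,-1,-0.003,0.0585,-0.0645,0,0,0,-1,-0.003,0.0585,-0.0645,0,0,0,-1,-0.003,0.0585,-0.0645,0,0,0,-1,-0.003,0.0585,-0.0645,0,0,0],
)

```text
time: 22.45
eef_pos: [498.5, 94.1, 88.1]
tool_rot: [2.293, 2.147, 0.0]
ft_force: [0.0, -0.1, 0.3]
finger_gap: 0.001
finger_force: 0.0
```

Call:
drive_tool(
  targets=[-1,0,0.02,0,0,0,0,-1,0,0.02,0,0,0,0,-1,0,0.015,0,0,0,0,-1,0,0.01,0,0,0,0,-1,0,0.005,0,0,0,0,-1,0,0.002,0,0,0,0,-1,0,0,0,0,0,0,-1,0,0,0,0,0,0,-1,0,0,0,0,0,0,-1,0,0,0,0,0,0],
)

```text
time: 23.7
eef_pos: [498.8, 107.4, 89.2]
tool_rot: [2.292, 2.147, -0.0]
ft_force: [-0.7, -4.3, 4.0]
finger_gap: -0.006
finger_force: 2.3
```

Call:
drive_tool(
  targets=[-1,0.003,0,0,0,0,0,-1,0.003,0,0,0,0,0,-1,0.003,0,0,0,0,0,-1,0.003,0,0,0,0,0,-1,0,0,0,0,0,0,-1,0,-0.02,0,0,0,0,-1,0,-0.05,0,0,0,0,-1,0,-0.1,0,0,0,0,-1,0,-0.15,0.1,0,0,0,-1,0,-0.15,0.3,0,0,0],
)

```text
time: 24.95
eef_pos: [498.3, 15.1, 162.0]
tool_rot: [-2.288, -2.143, 0.007]
ft_force: [1.7, -0.6, 0.8]
finger_gap: -0.003
finger_force: 0.0
```

```bash
python3 m.py b
```

```text
scene white sides [-5.  -4.3] foot -6.2 footy 120.1 x 502.6
scene grey sides [-4.2 -4.2] foot -9.2 footy 111.1 x 624.0
top white sides [-4.4 -4.9] foot -3.7 footy 119.6 x 504.3
top grey sides [-4.4 -4.5] foot -1.9 footy 110.5 x 625.5
```

View pics/cb.png

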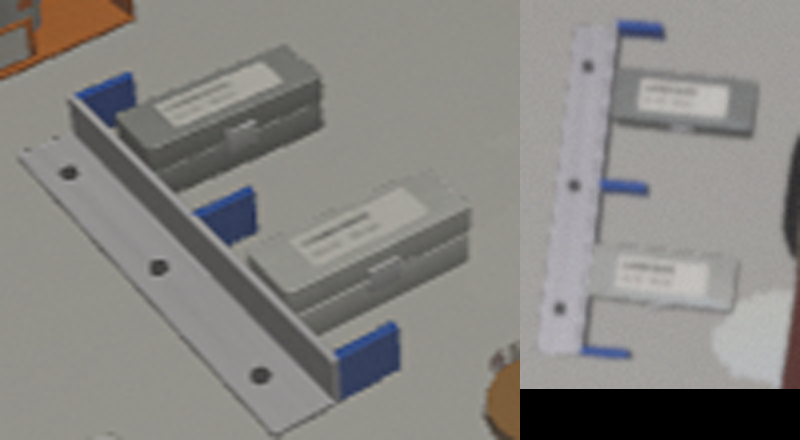

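The white box is now parallel to the grey one to within about 0.3°, flush at the rail, lid up, mid-bay, and the tool is clear. Handing in.

```bash
python3 -c "
from plant import workorder,arm
print(workorder.hand_in())"
```

```text
the job is handed in; nothing more can be done
None
```

The white box was pushed over toward the rail and now lies lid up in the empty bay, its end at the rail and parallel to the parked grey box to within about 0.3° by camera; I handed the job in at about 25 s, after which no verdict was shown.

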